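# Fold down the flap of the bench cabinet onto its pull-out supports

### The job

Set up the fold-down work shelf of the steel bench cabinet: pull both slide-out supports fully out by their knobs while the flap is still up, then take the flap by its tab and lower it gently, without letting it drop, until it rests level on both supports, and let go. Leave everything else standing where it is.

Things in the scene. Friction and masses are not known exactly. Their poses are not given: they have to be found in the camera images.
- cabinet: bench-top stainless cabinet 340 mm wide, 200 mm deep, 245 mm high (the shut flap stands 30 mm above its top), fixed to the table. Origin on the table top under the middle of its front; local -x is its front direction (outward, the way supports slide out and the flap comes down), local y runs along its front, z up. Its front looks obliquely to the robot's right side
- support_left (a joint): pull-out of the left support, seen by someone facing the cabinet's front (at the cabinet's local y = +0.10 m); m, 0 = pushed fully in, 0.11 = fully out at its stop; slides straight out along the cabinet's front direction (local -x) with about 3 N of friction and stays where it is left
- support_right (a joint): pull-out of the right support, seen by someone facing the cabinet's front (at the cabinet's local y = -0.10 m); m, 0 = pushed fully in, 0.11 = fully out at its stop; slides straight out along the cabinet's front direction (local -x) with about 3 N of friction and stays where it is left
- support_left_knob (a point): middle of the upright round black knob of the left support: 24 mm diameter, 29 mm tall, its axis vertical, its middle 70 mm above the table, 65 mm ahead of the cabinet's front when the support is in and 175 mm when it is out. The knob stands on a 12 mm wide tongue under it, in front of the 20 x 44 mm steel bar. It moves with the support
- support_right_knob (a point): middle of the upright round black knob of the right support: 24 mm diameter, 29 mm tall, its axis vertical, its middle 70 mm above the table, 65 mm ahead of the cabinet's front when the support is in and 175 mm when it is out. The knob stands on a 12 mm wide tongue under it, in front of the 20 x 44 mm steel bar. It moves with the support
- flap (a joint): angle of the drop-front steel flap (330 mm wide, 10 mm thick, 175 mm from hinge to free edge, about 0.6 kg) in rad: 0 = upright and shut against the cabinet's front, 1.57 = level; hinged on its lower edge. It stays put only within about 0.25 rad of upright; beyond that its weight takes it down, so it must be held. Lowered on both pulled-out supports it rests level at about 1.58; with the supports in or barely out it sags below level
- flap_hinge (a point): middle of the flap's hinge line, at the foot of its outer face, 100 mm above the table; the hinge line runs along the cabinet's local y
- flap_tab (a point): grip point on the black pull tab that stands up from the middle of the flap's free edge, in the flap's plane: 36 mm wide (along the cabinet's local y), 10 mm thick, from 174 to 219 mm from the hinge line; this point lies 203 mm from the hinge line and 5 mm inside the flap's outer face. Pinched across its 36 mm width, it can turn between the fingers as the flap comes down. It moves with the flap
- pan: shallow open steel pan 90 x 62 x 35 mm standing on the table in front of the cabinet, between the two supports, low enough for the flap to pass over it; origin at the centre of its underside; not part of the job
- spice_jar: amber glass jar, 48 mm across, 95 mm tall, on the table ahead of the right support; origin at the centre of its underside; not part of the job
- top_tin: steel tin 60 mm across and 30 mm tall on top of the cabinet; origin at the centre of its underside; not part of the job
- soap_pump: steel soap bottle 68 mm across, 135 mm tall; origin at the centre of its underside; not part of the job
- bowl: steel bowl 120 mm across, 50 mm tall; origin at the centre of its underside; not part of the job
- mug: white mug 80 mm across, 85 mm tall; origin at the centre of its underside; not part of the job
- spatula: spatula 240 mm long lying on the table, origin at its middle, handle to its -x; not part of the job

How it is judged:
On the way:
1. both supports are pulled out to within 15 mm of their stops while the flap is still up (within 0.5 rad of upright) (value of joint each of support_left, support_right above 0.095 m and value of joint flap below 0.5 rad), for 0.2 s.
At the end, for the whole second after the job is handed in: Both supports are out to within 15 mm of their stops (joint above 0.095 m) and the flap lies still and level on them (1.50 to 1.64 rad) (value of joint each of support_left, support_right above 0.095 m and value of joint flap between 1.5 and 1.64 rad and velocity of joint flap between -0.05 and 0.05 rad/s); the robot touches nothing.
It fails at once if the flap drops: it swings down faster than 2.5 rad/s (a free fall of more than about 10 mm at its edge) (velocity of joint flap above 2.5 rad/s).
It fails at once if another thing is moved by more than 30 mm, or one of the standing things is tipped over (distance of any of pan, spice_jar, top_tin, soap_pump, bowl, mug, spatula from where it was at the start of the episode above 0.03 m or angle between any of pan, spice_jar, top_tin, soap_pump, bowl, mug's own z axis and vertical above 0.5 rad).
It also fails if it takes over 72 s, if anything falls off the work surface, if the arm or the gripper's body presses on something with over 40 N, if the wrist force passes 120 N, or if a joint passes its speed limit or range.

### The arm

A 6-joint arm with a two-finger parallel gripper is mounted at the origin on the work surface. World frame = base frame: x ahead of the robot, y to its left, z up, the work surface at z = 0. Lengths are in m, angles in rad, forces in N, time in s.
With the tool pointing down it reaches from about 0.35 to 0.85 m from the base axis. Payload 8.1 kg.
Tool frame: the origin (TCP) lies at the very end of the fingers, on their centre line; the grasp point (between the pads) lies 19 mm behind it; z points along the fingers, y is the direction in which the jaws open and shut (so a half turn about z gives the same grasp; the last joint's range is limited). The gripper opens to 93 mm and grips with 3 to 60 N. Pads are 15 mm wide; open, the fingers measure 128 mm over their backs; the gripper's body (75 mm by 188 mm) begins 65 mm behind the grasp point.
Start: joints at [-1.305, 0.13, 1.488, -0, 1.523, -0.085], TCP at [0.206, -0.563, 0.219] pointing down, gripper open.
Joint ranges: [-2.96, 2.96], [-0.89, 2.26], [0.02, 2.5], [-1.34, 4.48], [0, 2.73], [-2.66, 2.66]. Speed limits (rad/s): [2.39, 2.39, 2.79, 3.14, 3.14, 3.14].

### API

Orientations are given as a rotation vector (axis times angle).
In Python, from plant import * gives the robot as it stands.
- The arm moves only by the tool apply_moves, never from a script. Its argument "commands" is one flat list of numbers, 7 for each row, row after row: the shift along the world's x, y, z in cm, then the turn, a rotation vector about the world's x, y, z in rad, then the finger opening in cm, from 0 to 9.3. A call has 1 to 8 rows; each row shifts and turns the pose as measured when the row begins; what a row does not reach is not made up. A row lasts 1/8 s, in which the tool goes at most 62.5 mm and 10.7 degrees, less where a joint would pass 70% of its speed; a pose out of reach is approached as far as the arm can. A call with a gripper value outside its range is refused whole. The fingers move at their own pace and stop on an object; "squeeze" is the grip in N (left out, the last holds). Time passes only in rows, so rows that do not move let the fingers close. It gives the time, the measured TCP pose, the force and the opening at its end, in the units of the state.
- read_state(): the state, without advancing time (a new reading comes with each control period).
- read_camera(name): name is "scene" or "top"; returns (picture, depth): 480x640x3 uint8, blue, green, red; 480x640 float32, m along the optical axis (not along the pixel's ray), 0 where there is no reading.
- camera_model(name): a dict with "intrinsics" (3x3 intrinsics, pixels), "R" (3x3) and "t" (3): a world point X has camera coordinates R X + t. Camera axes: x right, y down, z forward; pixel columns grow to the right and rows downward; lengths in m; the calibration is good to about 2 mm. A picture is of the moment at which its call begins. camera_model takes no time and is no camera call.
- close_job(): hands the job in, once; it reports no verdict.
Trained networks look in the newest picture that a camera, given by its name, has taken for a name from the list of things; names that differ only in an ending like _2 or _b are one class to them, and where a whole thing is asked for, a point or a joint stands for the part that bears it (a point fixed in the world has none). Each returns a list of dicts, best first, with "conf" (0 to 1); they miss things now and then, are a little off and sometimes report something else, mostly with a low value. They report only what shows in the picture. A call takes as long as a camera call.
- find_in(query, camera): "point" ([x, y, z] in m, in the coordinates of the camera as it stood for that picture, good to about 4 mm: the middle of the surface that is visible of it).
- cut_out(query, camera): "mask" (480x640 bool, what is visible of it).
- spot_point(query, camera): "point" ([x, y, z] in m, in the coordinates of the camera as it stood for that picture, good to about 4 mm: a listed point, or the origin of a listed thing).
The state is a dict: "t": time; "q": joint angles; "dq": joint speeds; "joint_torque": joint torques, N m; "tool_pos": TCP position; "orientation": TCP orientation; "force": force on the tool from outside, world axes, zero at the start; "wrist_torque": the same for the moment, N m; "opening": finger opening in m.
Only numpy, scipy, OpenCV 4.12 (cv2) and the standard library are available. Lean on these libraries where they do the work, as an engineer would, in place of code of your own. Each camera call takes 0.05 s, during which the arm holds its last target. There are 200 camera calls.

## Working session

There is one attempt and no reset: what is moved stays moved. The work goes in short steps, Python scripts to look and compute and a tool call to move; the robot and the scene stay as the last step left them, time stands still between calls to the robot, and variables do not carry over. Pictures are saved under pics/ and viewed, about 8 in all and at most 12, crops included, and the job is handed in when it is done.

Besides the shell and the picture viewer there is one more tool, called after "Call:" by a JSON object that holds its "op" and its "data". apply_moves: Moves the arm, as the interface text tells. Its arguments: {"type":"object","properties":{"commands":{"type":"array"},"squeeze":{"type":"number"}},"required":["commands"]}

```bash
mkdir -p pics; ls; cat > h.py <<'E'
from plant import *
import numpy as np, cv2
from scipy.spatial.transform import Rotation as Ro
def w(p,cam):
    m=camera_model(cam); return np.array(m["R"]).T@(np.array(p)-np.array(m["t"]))
E
python3 - <<'E'
from h import *
s=read_state(); print(s["t"],s["tool_pos"],s["orientation"],s["opening"])
ims=[]
for c in ["scene","top"]:
    im,d=read_camera(c); cv2.imwrite(f"pics/{c}0.png",im); np.save(f"{c}0.npy",d)
    for q in ["support_left_knob","support_right_knob","flap_hinge","flap_tab","cabinet","pan","spice_jar","top_tin","soap_pump","bowl","mug","spatula"]:
        print(c,q,[(np.round(w(r["point"],c),3).tolist(),round(r["conf"],2)) for r in spot_point(q,c)[:2]])
E
```

```text
pics
0.0 [ 0.20607451 -0.56286722  0.21755705] [-3.09148944e+00 -5.47945310e-01  2.56319006e-04] 0.09282141877996486
scene support_left_knob [([0.562, -0.049, 0.074], 0.62)]
scene support_right_knob [([0.593, -0.519, 0.002], 0.74), ([0.729, 0.069, 0.07], 0.62)]
scene flap_hinge [([0.606, 0.067, 0.103], 0.65)]
scene flap_tab [([0.604, 0.074, 0.307], 0.83)]
scene cabinet [([0.606, 0.075, -0.002], 0.75), ([0.607, 0.07, 0.104], 0.71)]
scene pan [([0.659, -0.021, 0.004], 0.72)]
scene spice_jar [([0.72, -0.185, 0.002], 0.58), ([0.66, -0.02, 0.003], 0.35)]
scene top_tin [([0.619, 0.254, 0.246], 0.6), ([0.606, 0.077, 0.305], 0.57)]
scene soap_pump [([0.676, -0.346, 0.0], 0.89)]
scene bowl [([0.59, -0.516, 0.001], 0.71)]
scene mug [([0.503, -0.356, -0.0], 0.96)]
scene spatula []
top support_left_knob [([0.568, -0.042, 0.069], 0.63)]
top support_right_knob [([0.73, 0.071, 0.074], 0.5)]
top flap_hinge [([0.611, 0.079, 0.099], 0.67), ([0.617, 0.251, 0.244], 0.65)]
top flap_tab [([0.605, 0.075, 0.306], 0.84)]
top cabinet [([0.611, 0.078, 0.001], 0.98)]
top pan [([0.666, -0.024, 0.004], 0.59)]
top spice_jar [([0.723, -0.186, -0.003], 0.55)]
top top_tin [([0.616, 0.251, 0.244], 0.97)]
top soap_pump [([0.683, -0.344, -0.002], 0.58), ([0.605, 0.075, 0.308], 0.44)]
top bowl [([0.596, -0.508, 0.001], 0.62), ([0.564, -0.042, 0.071], 0.36)]
top mug [([0.504, -0.354, -0.001], 0.68), ([0.593, -0.51, -0.002], 0.51)]
top spatula [([0.338, -0.297, -0.002], 0.66)]
```

```bash
python3 - <<'E'
from h import *
for c in ["scene","top"]:
    m=camera_model(c); K=np.array(m["intrinsics"]); R=np.array(m["R"]);t=np.array(m["t"])
    print(c,"cam at",np.round(-R.T@t,3))
    d=np.load(f"{c}0.npy"); v,u=np.mgrid[:480,:640]
    P=np.stack([(u-K[0,2])/K[0,0]*d,(v-K[1,2])/K[1,1]*d,d],-1); X=(P-t)@R
    np.save(f"{c}X.npy",X)
    for q in ["support_left_knob","support_right_knob","flap_tab","flap"]:
        for r in cut_out(q,c)[:2]:
            k=r["mask"]&(d>0)
            Y=X[k]; print(q,round(r["conf"],2),k.sum(),np.round(np.percentile(Y,[5,50,95],axis=0),3).tolist())
    # plane: front face of flap points
    f=np.array([.572,-.82,0]); l=np.array([-.82,-.572,0]); H=np.array([.609,.075,0])
    L=np.stack([(X-H)@f,(X-H)@l,X[...,2]],-1)
    k=(d>0)&(abs(L[...,0])<.03)&(abs(L[...,1])<.15)&(L[...,2]>.12)&(L[...,2]<.265)
    if k.sum()>300:
        Y=X[k]; 
        for _ in range(4):
            a,*_=np.linalg.lstsq(np.c_[Y[:,0],np.ones(len(Y)),Y[:,2]],Y[:,1],rcond=None); e=abs(Y[:,1]-np.c_[Y[:,0],np.ones(len(Y)),Y[:,2]]@a); Y=Y[e<max(.003,2*np.median(e))] if 0 else Y[e<.006]
        print("plane",k.sum(),len(Y),a,"yaw of face",np.arctan(a[0]), "front at x=.609: y",a[1]+a[0]*.609+a[2]*.2)
    k=(d>0)&(abs(L[...,0]+.005)<.02)&(abs(L[...,1])<.2)&(L[...,2]>.265)&(L[...,2]<.285)
    print("flap top edge",k.sum(),np.round(np.percentile(L[k],[2,50,98],axis=0),3).tolist())
    k=(d>0)&(abs(L[...,0]+.005)<.03)&(abs(L[...,1])<.05)&(L[...,2]>.285)&(L[...,2]<.33)
    print("tab",k.sum(),np.round(np.percentile(L[k],[2,50,98],axis=0),3).tolist())
a=cv2.imread("pics/scene0.png");b=cv2.imread("pics/top0.png")
cv2.imwrite("pics/both.png",cv2.resize(np.hstack([a,b]),(800,300),interpolation=cv2.INTER_AREA))
E
```

```text
scene cam at [ 1.442 -0.318  1.178]
support_left_knob 0.67 385 [[0.52, -0.055, 0.052], [0.538, -0.006, 0.072], [0.573, 0.022, 0.1]]
support_left_knob 0.6 1129 [[0.311, -0.411, 0.001], [0.34, -0.351, 0.007], [0.383, -0.205, 0.023]]
support_right_knob 0.6 427 [[0.685, 0.057, 0.052], [0.705, 0.103, 0.073], [0.738, 0.13, 0.1]]
support_right_knob 0.21 1282 [[0.671, -0.373, 0.012], [0.696, -0.346, 0.076], [0.71, -0.319, 0.134]]
flap_tab 0.93 7932 [[0.484, -0.008, 0.116], [0.616, 0.078, 0.207], [0.732, 0.156, 0.278]]
flap 0.9 7693 [[0.486, -0.008, 0.119], [0.615, 0.078, 0.207], [0.732, 0.155, 0.278]]
plane 5477 5456 [ 0.66256366 -0.32452716 -0.02758804] yaw of face 0.5851566757441002 front at x=.609: y 0.07345649435807554
flap top edge 1050 [[-0.008, -0.155, 0.265], [0.002, -0.013, 0.275], [0.008, 0.162, 0.281]]
tab 262 [[-0.004, -0.013, 0.286], [0.003, 0.003, 0.307], [0.007, 0.021, 0.323]]
top cam at [ 0.341 -0.05   1.765]
support_right_knob 0.67 891 [[0.475, -0.004, 0.132], [0.598, 0.076, 0.272], [0.725, 0.16, 0.316]]
support_right_knob 0.63 165 [[0.697, 0.064, 0.006], [0.719, 0.086, 0.058], [0.738, 0.118, 0.087]]
flap_tab 0.97 838 [[0.478, -0.003, 0.131], [0.602, 0.079, 0.272], [0.725, 0.161, 0.316]]
flap 0.73 866 [[0.475, -0.006, 0.135], [0.596, 0.076, 0.272], [0.725, 0.161, 0.315]]
flap 0.24 764 [[0.47, -0.39, -0.001], [0.509, -0.358, 0.015], [0.539, -0.315, 0.085]]
flap top edge 487 [[-0.012, -0.156, 0.267], [-0.005, 0.023, 0.275], [0.003, 0.161, 0.282]]
tab 76 [[-0.009, -0.014, 0.287], [-0.004, 0.005, 0.317], [0.001, 0.019, 0.324]]
```

View pics/both.png

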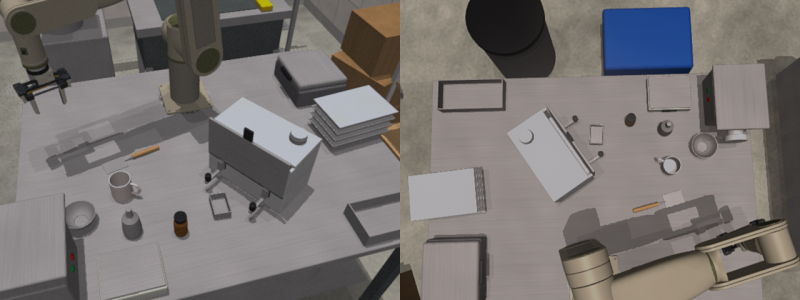

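```bash
python3 - <<'E'
from h import *
yaw=.59; f=np.array([np.sin(yaw),-np.cos(yaw),0]); l=np.array([-np.cos(yaw),-np.sin(yaw),0]); H=np.array([.609,.075,0])
for c in ["scene","top"]:
    X=np.load(f"{c}X.npy"); L=np.stack([(X-H)@f,(X-H)@l,X[...,2]],-1)
    im=cv2.imread(f"pics/{c}0.png").max(-1)
    for s in (1,-1):
        k=(abs(L[...,0]-.065)<.035)&(abs(L[...,1]-s*.1)<.04)&(L[...,2]>.05)&(L[...,2]<.1)&(im<70)
        e=L[k]; mid=(np.percentile(e,3,axis=0)+np.percentile(e,97,axis=0))/2
        tp=k&(L[...,2]>.079); tt=L[tp]
        print(c,s,k.sum(),"mid L",np.round(mid,4),"rng",np.round(np.ptp(e,axis=0),3),"top mean",tp.sum(),np.round(tt.mean(0),4),"world",np.round((H+tt.mean(0)[0]*f+tt.mean(0)[1]*l)[:2],4))
    k=(abs(L[...,0]+.005)<.02)&(abs(L[...,1])<.16)&(L[...,2]>.267)&(L[...,2]<.281)
    print("edge slope",np.polyfit(L[k][:,1],L[k][:,0],1))
    k=(abs(L[...,0]+.005)<.025)&(abs(L[...,1])<.05)&(L[...,2]>.288)&(L[...,2]<.335)
    print("tab",np.round(np.percentile(L[k],[3,50,97],axis=0),4).tolist())
    k=(abs(L[...,0])<.02)&(abs(L[...,1])<.15)&(L[...,2]>.13)&(L[...,2]<.26)
    if k.sum()>500: print("face slope",np.linalg.lstsq(np.c_[L[k][:,1],L[k][:,2],np.ones(k.sum())],L[k][:,0],rcond=None)[0], "med",np.median(L[k][:,0]))
E
```

```text
scene 1 120 mid L [0.0772 0.1033 0.0743] rng [0.025 0.021 0.037] top mean 64 [0.0769 0.1033 0.0852] world [ 0.5659 -0.0464]
scene -1 143 mid L [ 0.0739 -0.0955  0.073 ] rng [0.033 0.022 0.039] top mean 87 [ 0.0747 -0.0952  0.085 ] world [0.7296 0.0659]
edge slope [-0.00291433  0.00086626]
tab [[-0.0035, -0.0123, 0.2893], [0.003, 0.0038, 0.309], [0.0065, 0.021, 0.3227]]
face slope [-0.00465757  0.02250644 -0.00320954] med 0.0012882861988403266
top 1 44 mid L [0.0715 0.1021 0.0826] rng [0.021 0.022 0.017] top mean 38 [0.0715 0.102  0.084 ] world [ 0.564  -0.0412]
top -1 52 mid L [ 0.0703 -0.0965  0.0786] rng [0.02  0.024 0.028] top mean 36 [ 0.0709 -0.0977  0.0843] world [0.7296 0.0705]
edge slope [-0.00452539 -0.00464279]
tab [[-0.0088, -0.0135, 0.2949], [-0.0039, 0.003, 0.3174], [0.001, 0.019, 0.3234]]
```

Call:
{"op": "apply_moves", "data": {"commands": [4.2, 4.0, 0.3, 0, 0, 0.18, 5.5, 4.2, 4.0, 0.3, 0, 0, 0.18, 5.5, 4.2, 4.0, 0.3, 0, 0, 0.18, 5.5, 4.2, 4.0, 0.3, 0, 0, 0.18, 5.5, 4.2, 4.0, 0.3, 0, 0, 0.18, 5.5, 4.2, 4.0, 0.3, 0, 0, 0.18, 5.5, 4.2, 4.0, 0.3, 0, 0, 0.18, 5.5, 4.2, 4.0, 0.3, 0, 0, 0.18, 5.5], "squeeze": 40}}

```text
t: 2.7
tool_pos: [0.5477, -0.2357, 0.2439]
orientation: [1.916, 2.485, 0.001]
force: [0.3, -0.5, 0.5]
opening: 0.0548
```

```bash
cat >> h.py <<'E'
yaw=.59; f=np.array([np.sin(yaw),-np.cos(yaw),0]); l=np.array([-np.cos(yaw),-np.sin(yaw),0]); H=np.array([.606,.073,0])
def st(target=None):
    s=read_state(); R=Ro.from_rotvec(s["orientation"]).as_matrix(); p=np.array(s["tool_pos"])
    print("t",round(s["t"],2),"p",np.round(p,4),"local f,l",np.round([(p-H)@f,(p-H)@l],4),"z",np.round(R[:,2],3),"jaw yaw",round(np.arctan2(R[1,1],R[0,1]),3),"F",np.round(s["force"],1),"open",round(s["opening"],4),"q",np.round(s["q"],2))
    if target is not None: print("need cm",np.round((np.array(target)-p)*100,2))
    return s
E
python3 - <<'E'
from h import *
s=st([.60,-.10,.15])
for c in ["top","scene"]:
    im,d=read_camera(c); m=camera_model(c); K=np.array(m["intrinsics"]); R=np.array(m["R"]);t=np.array(m["t"])
    v,u=np.mgrid[:480,:640]
    X=(np.stack([(u-K[0,2])/K[0,0]*d,(v-K[1,2])/K[1,1]*d,d],-1)-t)@R
    cv2.imwrite(f"pics/{c}1.png",im)
    p=s["tool_pos"]; r=np.hypot(p[0],p[1]); e=np.array([p[0],p[1],0])/r
    a=X@e; b=X@np.array([-e[1],e[0],0])
    for lo in np.arange(.1,r+.2,.05):
        k=(d>0)&(a>lo)&(a<lo+.05)&(abs(b)<.09)&(X[...,2]>.3)
        if k.sum()>5: print(c,round(lo,2),k.sum(),np.round(np.percentile(X[k][:,2],[1,50,99]),3))
E
```

```text
t 2.7 p [ 0.5477 -0.2357  0.2439] local f,l [0.224  0.2202] z [ 0.003 -0.002 -1.   ] jaw yaw 0.257 F [ 0.3 -0.5  0.5] open 0.0548 q [-0.49  0.11  1.47 -0.    1.56 -0.75]
need cm [ 5.23 13.57 -9.39]
top 0.1 2076 [0.705 0.718 0.726]
top 0.15 2065 [0.696 0.709 0.716]
top 0.2 2054 [0.687 0.701 0.708]
top 0.25 2025 [0.675 0.692 0.7  ]
top 0.3 1873 [0.651 0.682 0.691]
top 0.35 1954 [0.637 0.668 0.681]
top 0.4 979 [0.591 0.667 0.673]
top 0.45 695 [0.581 0.669 0.674]
top 0.5 1189 [0.344 0.641 0.674]
top 0.55 2812 [0.345 0.659 0.674]
top 0.6 1264 [0.355 0.661 0.673]
top 0.65 35 [0.364 0.37  0.375]
scene 0.25 14 [0.606 0.616 0.625]
scene 0.3 122 [0.602 0.625 0.647]
scene 0.35 235 [0.586 0.645 0.67 ]
scene 0.4 2635 [0.581 0.639 0.672]
scene 0.45 1055 [0.581 0.648 0.674]
scene 0.5 1033 [0.345 0.655 0.674]
scene 0.55 1817 [0.312 0.646 0.675]
scene 0.6 9014 [0.349 0.593 0.672]
scene 0.65 873 [0.332 0.369 0.634]
```

Call:
{"op": "apply_moves", "data": {"commands": [0.45, 4.8, -2, 0, 0, 0.085, 5.5, 0.45, 4.8, -2, 0, 0, 0.085, 5.5, 0.45, 4.7, -2, 0, 0, 0.085, 5.5, 0.4, 4.6, -2, 0, 0, 0.08, 5.5, 0, 0, 0, 0, 0, 0, 5.5]}}

```text
t: 3.42
tool_pos: [0.5669, -0.0402, 0.1618]
orientation: [1.46, 2.776, 0.004]
force: [-0.1, -0.5, 0.8]
opening: 0.055
```

```bash
python3 - <<'E'
from h import *
s=st([.565,-.044,.051])
for c in ["top","scene"]:
    im,d=read_camera(c)
    print([(np.round(w(r["point"],c),3).tolist(),round(r["conf"],2)) for r in spot_point("support_left_knob",c)[:2]])
    cv2.imwrite(f"pics/{c}2.png",im)
im=cv2.imread("pics/scene2.png");cv2.imwrite("pics/c2.png",cv2.resize(im[150:400,250:560],(800,645))[:600])
E
```

```text
t 3.42 p [ 0.5669 -0.0402  0.1618] local f,l [0.0723 0.0955] z [ 0.005 -0.    -1.   ] jaw yaw 0.602 F [-0.1 -0.5  0.8] open 0.055 q [-0.16  0.07  1.65  0.    1.41 -0.76]
need cm [ -0.19  -0.38 -11.08]
[([0.565, -0.041, 0.07], 0.45)]
[([0.565, -0.045, 0.074], 0.89)]
```

View pics/c2.png

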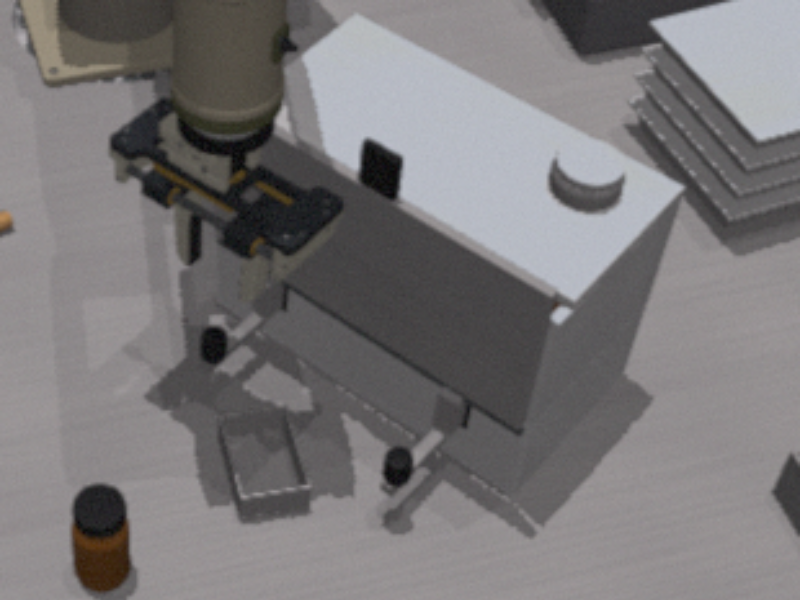

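Call:
{"op": "apply_moves", "data": {"commands": [-0.1, -0.3, -3.7, 0, 0, -0.01, 5.5, 0, 0, -3.7, 0, 0, 0, 5.5, 0, 0, -3.6, 0, 0, 0, 5.5, 0, 0, 0, 0, 0, 0, 2, 0, 0, 0, 0, 0, 0, 2, 0, 0, 0, 0, 0, 0, 2]}}

```text
t: 4.38
tool_pos: [0.5733, -0.0565, 0.0614]
orientation: [1.491, 2.738, 0.009]
force: [-0.2, 0.0, -0.0]
opening: 0.03
```

```bash
python3 -c "
from h import *
s=st()"
```

```text
t 4.38 p [ 0.5733 -0.0565  0.0614] local f,l [0.0894 0.0992] z [ 0.024 -0.006 -1.   ] jaw yaw 0.574 F [-0.2  0.  -0. ] open 0.03 q [-0.19  0.17  1.74 -0.    1.21 -0.76]
```

```bash
python3 - <<'E'
from h import *
for c in ["top","scene"]:
    im,d=read_camera(c); cv2.imwrite(f"pics/{c}3.png",im)
    print([(np.round(w(r["point"],c),3).tolist(),round(r["conf"],2)) for r in spot_point("support_left_knob",c)[:2]])
st()
a=cv2.imread("pics/scene3.png")[220:370,260:460];b=cv2.imread("pics/top3.png")[140:290,200:400]
cv2.imwrite("pics/c3.png",cv2.resize(np.hstack([a,b]),(800,300),interpolation=cv2.INTER_CUBIC))
E
```

```text
[([0.566, -0.043, 0.07], 0.64)]
[([0.562, -0.047, 0.072], 0.49)]
t 4.58 p [ 0.5728 -0.0569  0.0611] local f,l [0.0895 0.0999] z [ 0.023 -0.008 -1.   ] jaw yaw 0.575 F [-2.4 -5.1  5. ] open 0.0206 q [-0.19  0.17  1.74 -0.    1.21 -0.76]
```

View pics/c3.png

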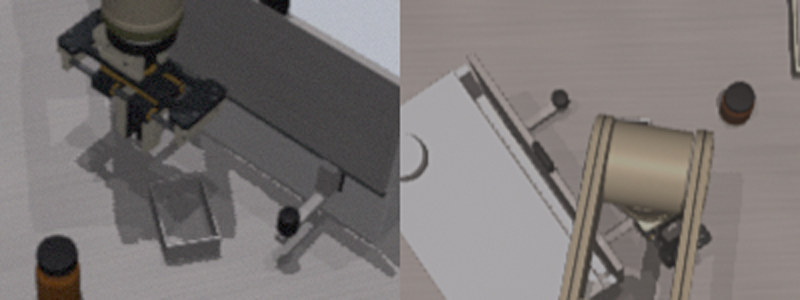

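Call:
{"op": "apply_moves", "data": {"commands": [0, 0, 0, 0, 0, 0, 5.5, 0, 0, 2, 0, 0, 0, 5.5, 0, 0, 2, 0, 0, 0, 5.5, 0, 0, 0, 0, 0, 0, 5.5]}}

```text
t: 5.08
tool_pos: [0.5743, -0.0563, 0.1062]
orientation: [1.487, 2.737, 0.01]
force: [0.2, -0.3, -0.2]
opening: 0.0535
```

```bash
python3 - <<'E'
from h import *
s=st([.565,-.044,.1]); print(s["wrist_torque"])
T=Ro.from_rotvec([0,0,0])
R=Ro.from_rotvec(s["orientation"]).as_matrix()
# desired: tool down, jaw yaw .59
y=np.array([np.cos(.59),np.sin(.59),0]);z=np.array([0,0,-1.]);D=np.c_[np.cross(y,z),y,z]
print("rot needed",np.round(Ro.from_matrix(D@R.T).as_rotvec(),3))
im,d=read_camera("scene"); m=camera_model("scene"); K=np.array(m["intrinsics"]); Rc=np.array(m["R"]);t=np.array(m["t"])
v,u=np.mgrid[:480,:640]
X=(np.stack([(u-K[0,2])/K[0,0]*d,(v-K[1,2])/K[1,1]*d,d],-1)-t)@Rc
p=np.array(s["tool_pos"]);L=np.stack([(X-p)@f,(X-p)@l,X[...,2]-p[2]],-1)
for zz in np.arange(0,.4,.02):
    k=(d>0)&(abs(L[...,2]-zz-.01)<.01)&(np.hypot(L[...,0],L[...,1])<.16)&(L[...,0]>-.01)
    if k.sum()>5: print(round(zz,2),k.sum(),np.round(np.percentile(L[k][:,:2],[2,98],axis=0),3).tolist())
E
```

```text
t 5.08 p [ 0.5743 -0.0563  0.1062] local f,l [0.0898 0.0982] z [ 0.027 -0.007 -1.   ] jaw yaw 0.575 F [ 0.2 -0.3 -0.2] open 0.0535 q [-0.19  0.12  1.71 -0.    1.29 -0.76]
need cm [-0.93  1.23 -0.62]
[-0.00223091 -0.16126791 -0.05485746]
rot needed [0.007 0.027 0.015]
0.0 83 [[-0.008, -0.041], [0.011, 0.042]]
0.02 123 [[-0.008, -0.042], [0.011, 0.044]]
0.04 101 [[-0.007, -0.042], [0.01, 0.045]]
0.06 39 [[-0.008, -0.042], [0.01, 0.046]]
0.08 195 [[-0.002, -0.083], [0.036, 0.088]]
0.1 597 [[-0.008, -0.088], [0.036, 0.086]]
0.12 919 [[-0.009, -0.09], [0.034, 0.094]]
0.14 91 [[-0.004, -0.013], [0.02, 0.042]]
0.16 142 [[0.008, -0.029], [0.034, 0.044]]
0.18 234 [[-0.008, -0.033], [0.035, 0.025]]
0.2 218 [[-0.007, -0.038], [0.04, 0.031]]
0.22 334 [[-0.007, -0.037], [0.039, 0.03]]
0.24 297 [[-0.008, -0.036], [0.037, 0.028]]
0.26 322 [[-0.009, -0.04], [0.037, 0.027]]
0.28 321 [[-0.009, -0.038], [0.036, 0.029]]
0.3 338 [[-0.008, -0.035], [0.036, 0.029]]
0.32 476 [[-0.007, -0.036], [0.038, 0.021]]
0.34 171 [[-0.009, -0.048], [0.066, 0.039]]
0.36 492 [[-0.008, -0.061], [0.07, 0.037]]
0.38 729 [[-0.008, -0.061], [0.07, 0.033]]
```

Call:
{"op": "apply_moves", "data": {"commands": [-0.45, 0.6, 0, 0, 0.013, 0.008, 5.5, -0.45, 0.6, 0, 0.005, 0.013, 0.008, 5.5, 0, 0, -1, 0, 0, 0, 5.5]}}

```text
t: 5.5
tool_pos: [0.5636, -0.0428, 0.0941]
orientation: [-1.475, -2.771, 0.004]
force: [-0.1, 0.0, -0.3]
opening: 0.0545
```

Call:
{"op": "apply_moves", "data": {"commands": [0, 0, -1, 0, 0, 0, 5.5]}}

```text
t: 5.62
tool_pos: [0.5631, -0.0427, 0.0827]
orientation: [-1.474, -2.77, 0.004]
force: [-0.4, -0.2, 0.2]
opening: 0.0549
```

Call:
{"op": "apply_moves", "data": {"commands": [0, 0, -1, 0, 0, 0, 5.5]}}

```text
t: 5.75
tool_pos: [0.5627, -0.0426, 0.0713]
orientation: [-1.474, -2.77, 0.005]
force: [-0.4, 0.2, -0.3]
opening: 0.0551
```

Call:
{"op": "apply_moves", "data": {"commands": [0, 0, -0.7, 0, 0, 0, 5.5]}}

```text
t: 5.88
tool_pos: [0.5621, -0.0426, 0.0628]
orientation: [-1.473, -2.768, 0.006]
force: [-0.2, -0.4, 0.1]
opening: 0.0549
```

```bash
python3 -c "
from h import *
s=st([.565,-.044,.051]);print(s['wrist_torque'],s['joint_torque'])"
```

```text
t 5.88 p [ 0.5621 -0.0426  0.0628] local f,l [0.0716 0.1008] z [-0.007 -0.001 -1.   ] jaw yaw 0.593 F [-0.2 -0.4  0.1] open 0.0549 q [-0.17  0.17  1.74 -0.    1.24 -0.76]
need cm [ 0.29 -0.14 -1.18]
[-0.00545754 -0.10970703 -0.02489948] [ 5.27043489e-02 -5.40877068e+01 -4.49762535e+01  3.85255530e-02
  2.80760927e-01 -5.95760357e-04]
```

Call:
{"op": "apply_moves", "data": {"commands": [0.25, -0.15, -0.3, 0, 0, 0, 5.5]}}

```text
t: 6.0
tool_pos: [0.5641, -0.0441, 0.0588]
orientation: [-1.473, -2.767, 0.006]
force: [-0.4, -0.5, 0.3]
opening: 0.0547
```

Call:
{"op": "apply_moves", "data": {"commands": [0, 0, -0.4, 0, 0, 0, 5.5]}}

```text
t: 6.12
tool_pos: [0.5645, -0.0444, 0.0548]
orientation: [-1.473, -2.767, 0.006]
force: [0.1, -0.2, -0.5]
opening: 0.0549
```

Call:
{"op": "apply_moves", "data": {"commands": [0, 0, -0.3, 0, 0, 0, 5.5]}}

```text
t: 6.25
tool_pos: [0.5646, -0.0445, 0.0517]
orientation: [-1.473, -2.767, 0.006]
force: [0.0, 0.2, -0.1]
opening: 0.0549
```

```bash
python3 -c "
from h import *
s=st([.565,-.044,.051])"
```

```text
t 6.25 p [ 0.5646 -0.0445  0.0517] local f,l [0.0745 0.0998] z [-0.007 -0.    -1.   ] jaw yaw 0.592 F [ 0.   0.2 -0.1] open 0.0549 q [-0.17  0.19  1.74 -0.    1.22 -0.76]
need cm [ 0.04  0.05 -0.07]
```

Call:
{"op": "apply_moves", "data": {"commands": [0, 0, 0, 0, 0, 0, 3.0, 0, 0, 0, 0, 0, 0, 3.0], "squeeze": 25}}

```text
t: 6.5
tool_pos: [0.5647, -0.0445, 0.0518]
orientation: [-1.474, -2.768, 0.006]
force: [0.2, -0.5, 0.7]
opening: 0.0394
```

Call:
{"op": "apply_moves", "data": {"commands": [0, 0, 0, 0, 0, 0, 2.0]}}

```text
t: 6.62
tool_pos: [0.5649, -0.0445, 0.0521]
orientation: [-1.474, -2.768, 0.006]
force: [0.0, -0.5, 0.2]
opening: 0.0297
```

Call:
{"op": "apply_moves", "data": {"commands": [0, 0, 0, 0, 0, 0, 2.0, 0, 0, 0, 0, 0, 0, 2.0]}}

```text
t: 6.88
tool_pos: [0.5633, -0.0456, 0.0521]
orientation: [-1.473, -2.766, 0.01]
force: [3.3, 1.9, -3.5]
opening: 0.0235
```

```bash
python3 -c "
from h import *
s=st()"
```

```text
t 6.88 p [ 0.5633 -0.0456  0.0521] local f,l [0.0748 0.1015] z [-0.01  -0.002 -1.   ] jaw yaw 0.592 F [ 3.3  1.9 -3.5] open 0.0235 q [-0.17  0.19  1.74 -0.    1.22 -0.76]
```

Call:
{"op": "apply_moves", "data": {"commands": [0.55, -0.83, 0, 0, 0, 0, 2.0, 0.83, -1.25, 0, 0, 0, 0, 2.0]}}

```text
t: 7.12
tool_pos: [0.5768, -0.0659, 0.0521]
orientation: [-1.47, -2.765, 0.01]
force: [-3.0, 3.0, 2.5]
opening: 0.0233
```

```bash
python3 -c "
from h import *
s=st()"
```

```text
t 7.12 p [ 0.5768 -0.0659  0.0521] local f,l [0.0991 0.1015] z [-0.012 -0.001 -1.   ] jaw yaw 0.594 F [-3.   3.   2.5] open 0.0233 q [-0.2   0.23  1.69 -0.    1.23 -0.79]
```

Call:
{"op": "apply_moves", "data": {"commands": [0.83, -1.25, 0, 0, 0, 0, 2.0, 0.83, -1.25, 0, 0, 0, 0, 2.0, 0.83, -1.25, 0, 0, 0, 0, 2.0, 0.83, -1.25, 0, 0, 0, 0, 2.0, 0.55, -0.83, 0, 0, 0, 0, 2.0]}}

```text
t: 7.75
tool_pos: [0.6185, -0.1288, 0.052]
orientation: [-1.471, -2.764, 0.008]
force: [-17.3, 26.5, 9.4]
opening: 0.0234
```

Call:
{"op": "apply_moves", "data": {"commands": [0.28, -0.42, 0, 0, 0, 0, 2.0, 0.28, -0.42, 0, 0, 0, 0, 2.0]}}

```text
t: 8.0
tool_pos: [0.6202, -0.1315, 0.051]
orientation: [-1.463, -2.751, 0.001]
force: [-15.1, 16.6, 12.3]
opening: 0.0236
```

```bash
python3 -c "
from h import *
s=st()"
```

```text
t 8.0 p [ 0.6202 -0.1315  0.051 ] local f,l [0.1778 0.102 ] z [-0.023  0.012 -1.   ] jaw yaw 0.593 F [-15.1  16.6  12.3] open 0.0236 q [-0.29  0.38  1.52  0.    1.28 -0.89]
```

Call:
{"op": "apply_moves", "data": {"commands": [0, 0, 0, 0, 0, 0, 5.5, 0, 0, 0, 0, 0, 0, 5.5, 0, 0, 0, 0, 0, 0, 5.5, 0, 0, 2.5, 0, 0, 0, 5.5, 0, 0, 3, 0, 0, 0, 5.5, 0, 0, 2.5, 0, 0, 0, 5.5]}}

```text
t: 8.75
tool_pos: [0.6198, -0.1335, 0.1298]
orientation: [-1.463, -2.749, 0.005]
force: [-0.1, -0.3, -1.0]
opening: 0.0551
```

Call:
{"op": "apply_moves", "data": {"commands": [2.1, 3.9, 0, 0, 0, 0, 5.5, 2.1, 3.9, 0, 0, 0, 0, 5.5, 2.1, 3.9, 0, 0, 0, 0, 5.5, 2.1, 3.9, 0, 0, 0, 0, 5.5, 1.4, 2.6, 0, 0, 0, 0, 5.5, 0, 0, 0, 0, 0, 0, 5.5]}}

```text
t: 9.5
tool_pos: [0.7243, 0.0503, 0.1351]
orientation: [-1.475, -2.757, 0.002]
force: [0.1, -0.9, -1.5]
opening: 0.0552
```

```bash
cat >> h.py <<'E'
def rot(s):
    R=Ro.from_rotvec(s["orientation"]).as_matrix()
    y=np.array([np.cos(yaw),np.sin(yaw),0]);z=np.array([0,0,-1.]);D=np.c_[np.cross(y,z),y,z]
    print("rot needed",np.round(Ro.from_matrix(D@R.T).as_rotvec(),3))
E
python3 - <<'E'
from h import *
s=st([.7285,.067,.052]); rot(s)
for c in ["scene","top"]:
    im,d=read_camera(c); cv2.imwrite(f"pics/{c}4.png",im)
    for q in ["support_left_knob","support_right_knob","flap_tab"]:
        print(q,[(np.round(w(r["point"],c),3).tolist(),round(r["conf"],2)) for r in spot_point(q,c)[:2]])
a=cv2.imread("pics/scene4.png")[180:405,270:570]
cv2.imwrite("pics/c4.png",cv2.resize(a,(800,600),interpolation=cv2.INTER_CUBIC))
E
```

```text
t 9.5 p [0.7243 0.0503 0.1351] local f,l [ 0.0847 -0.0857] z [-0.014  0.006 -1.   ] jaw yaw 0.589 F [ 0.1 -0.9 -1.5] open 0.0552 q [-0.    0.53  1.16  0.01  1.47 -0.59]
need cm [ 0.42  1.67 -8.31]
rot needed [-0.006 -0.014  0.001]
support_left_knob [([0.616, -0.134, 0.072], 0.77)]
support_right_knob [([0.73, 0.067, 0.07], 0.53)]
flap_tab [([0.608, 0.074, 0.304], 0.68)]
support_left_knob [([0.62, -0.123, 0.07], 0.9)]
support_right_knob [([0.731, 0.07, 0.075], 0.6)]
flap_tab [([0.606, 0.077, 0.305], 0.62)]
```

View pics/c4.png

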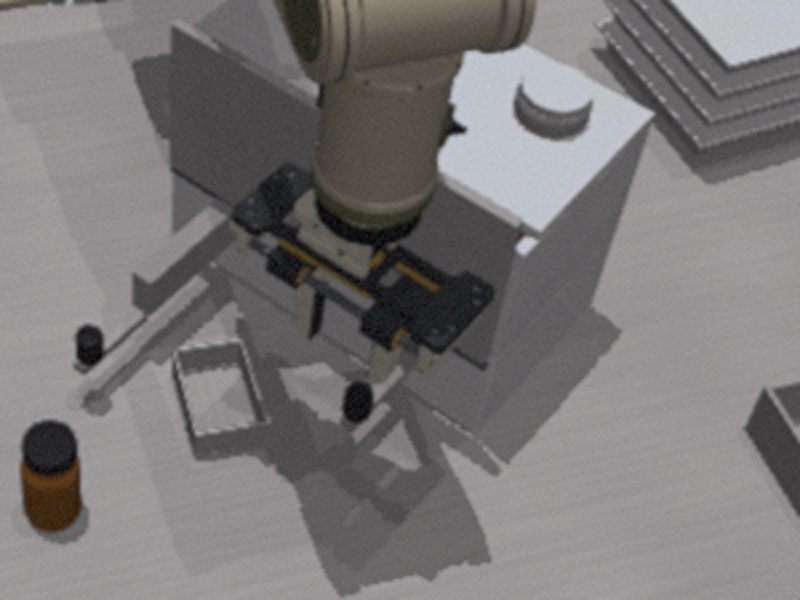

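Call:
{"op": "apply_moves", "data": {"commands": [0.2, 0.8, 0, 0, -0.01, 0, 5.5, 0.2, 0.8, -1, 0, 0, 0, 5.5, 0, 0, -1.5, 0, 0, 0, 5.5, 0, 0, -1.5, 0, 0, 0, 5.5]}}

```text
t: 10.4
tool_pos: [0.7282, 0.0639, 0.0944]
orientation: [-1.486, -2.764, -0.007]
force: [-0.4, 0.2, -0.1]
opening: 0.0551
```

```bash
python3 -c "
from h import *
s=st([.7285,.067,.052]); rot(s)"
```

```text
t 10.4 p [0.7282 0.0639 0.0944] local f,l [ 0.0755 -0.0965] z [-0.001  0.006 -1.   ] jaw yaw 0.584 F [-0.4  0.2 -0.1] open 0.0551 q [ 0.01  0.56  1.19  0.01  1.39 -0.57]
need cm [ 0.03  0.31 -4.24]
rot needed [-0.006 -0.001  0.006]
```

Call:
{"op": "apply_moves", "data": {"commands": [0.05, 0.25, -1, -0.006, 0, 0.005, 5.5, 0, 0, -1, 0, 0, 0, 5.5, 0, 0, -1, 0, 0, 0, 5.5]}}

```text
t: 10.78
tool_pos: [0.7274, 0.0665, 0.0598]
orientation: [-1.478, -2.768, 0.004]
force: [0.4, -1.8, -0.1]
opening: 0.0547
```

Call:
{"op": "apply_moves", "data": {"commands": [0, 0, -0.7, 0, 0, 0, 5.5]}}

```text
t: 10.9
tool_pos: [0.7271, 0.0664, 0.0519]
orientation: [-1.478, -2.767, 0.005]
force: [-0.7, -0.2, -0.2]
opening: 0.055
```

```bash
python3 -c "
from h import *
s=st([.7285,.067,.052]); rot(s)"
```

```text
t 10.9 p [0.7271 0.0664 0.0519] local f,l [ 0.0728 -0.097 ] z [-0.005 -0.001 -1.   ] jaw yaw 0.59 F [-0.7 -0.2 -0.2] open 0.055 q [ 0.02  0.6   1.22 -0.    1.33 -0.57]
need cm [0.14 0.06 0.01]
rot needed [ 0.001 -0.005  0.   ]
```

Call:
{"op": "apply_moves", "data": {"commands": [0.12, 0, 0, 0, 0, 0, 3.0, 0, 0, 0, 0, 0, 0, 3.0, 0, 0, 0, 0, 0, 0, 2.0, 0, 0, 0, 0, 0, 0, 2.0, 0, 0, 0, 0, 0, 0, 2.0]}}

```text
t: 11.52
tool_pos: [0.7292, 0.0663, 0.0525]
orientation: [-1.479, -2.768, 0.003]
force: [1.1, -0.6, -2.5]
opening: 0.0236
```

Call:
{"op": "apply_moves", "data": {"commands": [0.55, -0.83, 0, 0, 0, 0, 2.0, 0.83, -1.25, 0, 0, 0, 0, 2.0]}}

```text
t: 11.78
tool_pos: [0.7423, 0.0466, 0.0525]
orientation: [-1.475, -2.767, 0.003]
force: [-2.1, 4.0, -0.0]
opening: 0.0237
```

```bash
python3 -c "
from h import *
s=st([.7285,.067,.052]); rot(s)"
```

```text
t 11.78 p [0.7423 0.0466 0.0525] local f,l [ 0.0978 -0.0985] z [-0.006  0.001 -1.   ] jaw yaw 0.591 F [-2.1  4.  -0. ] open 0.0237 q [-0.01  0.64  1.16  0.    1.35 -0.6 ]
need cm [-1.38  2.04 -0.05]
rot needed [-0.001 -0.006 -0.001]
```

Call:
{"op": "apply_moves", "data": {"commands": [0.83, -1.25, 0, 0, 0, 0, 2.0, 0.83, -1.25, 0, 0, 0, 0, 2.0, 0.83, -1.25, 0, 0, 0, 0, 2.0, 0.83, -1.25, 0, 0, 0, 0, 2.0, 0.55, -0.83, 0, 0, 0, 0, 2.0, 0.3, -0.45, 0, 0, 0, 0, 2.0]}}

```text
t: 12.52
tool_pos: [0.7859, -0.0192, 0.0524]
orientation: [-1.474, -2.762, -0.001]
force: [-20.3, 20.5, 11.3]
opening: 0.0234
```

```bash
python3 -c "
from h import *
s=st([.7285,.067,.052]); rot(s)"
```

```text
t 12.53 p [ 0.7859 -0.0192  0.0524] local f,l [ 0.1767 -0.0982] z [-0.01   0.006 -1.   ] jaw yaw 0.59 F [-20.3  20.5  11.3] open 0.0234 q [-0.09  0.76  0.99  0.01  1.41 -0.68]
need cm [-5.74  8.62 -0.04]
rot needed [-0.006 -0.01  -0.   ]
```

Call:
{"op": "apply_moves", "data": {"commands": [0, 0, 0, 0, 0, 0, 6, 0, 0, 0, 0, 0, 0, 6, 0, 0, 0, 0, 0, 0, 6, 0, 0, 2.5, 0, 0, 0, 6, 0, 0, 3.5, 0, 0, 0, 6, 0, 0, 3.5, 0, 0, 0, 6]}}

```text
t: 13.28
tool_pos: [0.7846, -0.0218, 0.1495]
orientation: [-1.475, -2.759, 0.005]
force: [0.4, 0.1, 1.4]
opening: 0.0602
```

Call:
{"op": "apply_moves", "data": {"commands": [-2.0, 1, 5.4, 0, 0.002, 0, 6, -2.2, 1, 5.4, 0, 0, 0, 6, -2.2, 1, 5.4, 0, 0, 0, 6, -2.2, 1, 5.0, 0, 0, 0, 6, 0, 0, 0, 0, 0, 0, 6]}}

```text
t: 13.9
tool_pos: [0.6964, 0.0181, 0.3857]
orientation: [1.48, 2.766, 0.006]
force: [0.1, -0.5, 0.6]
opening: 0.0602
```

```bash
python3 - <<'E'
from h import *
s=st([.604,.075,.35]); rot(s)
for c in ["scene","top"]:
    im,d=read_camera(c); cv2.imwrite(f"pics/{c}5.png",im)
    for q in ["support_left_knob","support_right_knob","flap_tab","flap_hinge"]:
        print(q,[(np.round(w(r["point"],c),3).tolist(),round(r["conf"],2)) for r in spot_point(q,c)[:2]])
E
```

```text
t 13.9 p [0.6964 0.0181 0.3857] local f,l [ 0.0959 -0.0446] z [ 0.006  0.001 -1.   ] jaw yaw 0.588 F [ 0.1 -0.5  0.6] open 0.0602 q [-0.05  0.41  0.86  0.    1.87 -0.64]
need cm [-9.24  5.69 -3.57]
rot needed [-0.001  0.006  0.002]
support_left_knob [([0.616, -0.128, 0.074], 0.63)]
support_right_knob [([0.786, -0.015, 0.07], 0.8)]
flap_tab [([0.604, 0.076, 0.306], 0.66)]
flap_hinge [([0.606, 0.071, 0.106], 0.72), ([0.681, -0.344, 0.001], 0.39)]
support_left_knob [([0.622, -0.126, 0.07], 0.83), ([0.608, 0.076, 0.305], 0.28)]
support_right_knob []
flap_tab [([0.606, 0.077, 0.305], 0.69)]
flap_hinge [([0.665, -0.023, 0.002], 0.56)]
```

Call:
{"op": "apply_moves", "data": {"commands": [-3.0, 1.85, -0.8, 0, 0.005, 0, 6, -3.0, 1.85, -0.8, 0, 0, 0, 6, -3.0, 1.85, -0.8, 0, 0, 0, 6, 0, 0, 0, 0, 0, 0, 6]}}

```text
t: 14.9
tool_pos: [0.6032, 0.0733, 0.3442]
orientation: [-1.476, -2.75, 0.013]
force: [0.3, 0.4, 0.5]
opening: 0.0599
```

```bash
python3 - <<'E'
from h import *
s=st([.6045,.075,.284]); rot(s)
for c in ["scene","top"]:
    im,d=read_camera(c); cv2.imwrite(f"pics/{c}6.png",im)
a=cv2.imread("pics/scene6.png")[170:350,300:540]
cv2.imwrite("pics/c6.png",cv2.resize(a,(800,600),interpolation=cv2.INTER_CUBIC))
E
```

```text
t 14.9 p [0.6032 0.0733 0.3442] local f,l [-0.0018  0.0022] z [-0.022  0.002 -1.   ] jaw yaw 0.586 F [0.3 0.4 0.5] open 0.0599 q [ 0.03  0.16  1.23  0.    1.77 -0.55]
need cm [ 0.13  0.17 -6.02]
rot needed [-0.002 -0.022  0.005]
```

View pics/c6.png

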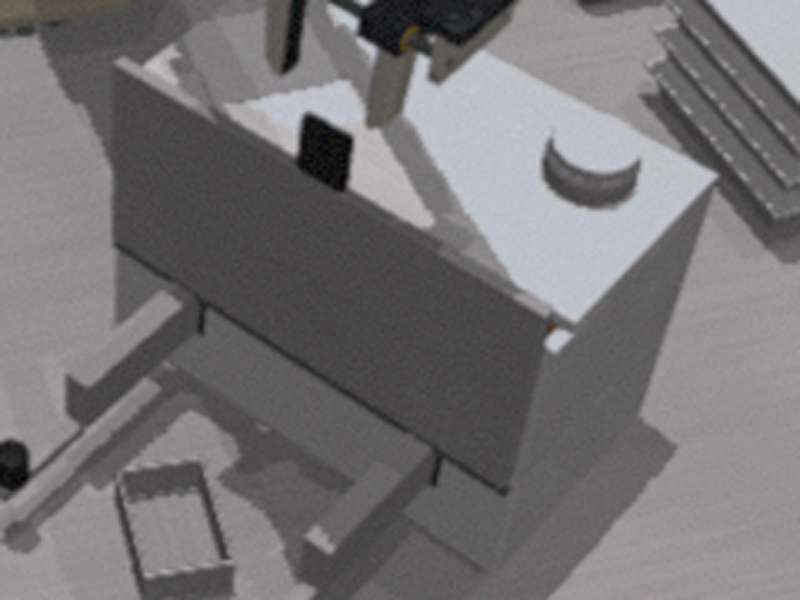

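Call:
{"op": "apply_moves", "data": {"commands": [0.1, 0.15, -1.8, 0, -0.02, 0.005, 6, 0, 0, -1.8, 0, 0, 0, 6, 0, 0, -1.2, 0, 0, 0, 6, 0, 0, -0.8, 0, 0, 0, 6], "squeeze": 20}}

```text
t: 15.5
tool_pos: [0.6097, 0.0711, 0.2887]
orientation: [1.483, 2.766, 0.004]
force: [-0.0, 0.1, -0.5]
opening: 0.0601
```

```bash
python3 - <<'E'
from h import *
s=st([.604,.0755,.285]); rot(s)
E
```

```text
t 15.5 p [0.6097 0.0711 0.2887] local f,l [ 0.0036 -0.002 ] z [ 0.004  0.001 -1.   ] jaw yaw 0.586 F [-0.   0.1 -0.5] open 0.0601 q [ 0.03  0.15  1.34  0.    1.65 -0.55]
need cm [-0.57  0.44 -0.37]
rot needed [-0.001  0.004  0.004]
```

Call:
{"op": "apply_moves", "data": {"commands": [-0.5, 0.4, -0.2, 0, 0, 0, 6, 0, 0, 0, 0, 0, 0, 6]}}

```text
t: 15.75
tool_pos: [0.6043, 0.0752, 0.2859]
orientation: [1.485, 2.767, 0.003]
force: [-0.5, 0.9, 0.1]
opening: 0.06
```

Call:
{"op": "apply_moves", "data": {"commands": [0, 0, 0, 0, 0, 0, 4.2, 0, 0, 0, 0, 0, 0, 4.2, 0, 0, 0, 0, 0, 0, 3.0, 0, 0, 0, 0, 0, 0, 3.0, 0, 0, 0, 0, 0, 0, 3.0]}}

```text
t: 16.38
tool_pos: [0.6038, 0.0746, 0.2873]
orientation: [1.485, 2.766, 0.001]
force: [-0.4, 0.1, -0.9]
opening: 0.0359
```

```bash
python3 - <<'E'
from h import *
s=st([.604,.0755,.285]); rot(s)
E
```

```text
t 16.38 p [0.6038 0.0746 0.2873] local f,l [-0.0026  0.001 ] z [ 0.002 -0.    -1.   ] jaw yaw 0.586 F [-0.4  0.1 -0.9] open 0.0359 q [ 0.04  0.13  1.36 -0.    1.64 -0.55]
need cm [ 0.02  0.09 -0.23]
rot needed [0.    0.002 0.004]
```

```bash
cat > traj.py <<'E'
from h import *
import sys
def pose(th,r=.206,n=.005,f0=.0024):
    return np.array([f0+r*np.sin(th)-n*np.cos(th), .1+r*np.cos(th)+n*np.sin(th)-.019])
s=st(); rot(s); p=np.array(s["tool_pos"]); a=np.array([(p-H)@f,p[2]])
ths=np.linspace(-.1,1.7,3601); e=np.array([np.linalg.norm(pose(t)-a) for t in ths]); th=ths[e.argmin()]
print("theta",round(th,3),"resid mm",round(e.min()*1e3,1),"radial", round(1e3*np.linalg.norm(a-[.0024,.081]),1))
N=int(sys.argv[1]); st_=float(sys.argv[2]); b=a
for i in range(N):
    c=pose(min(th+(i+1)*st_,1.585)); d=c-b; b=c
    print(np.round(100*np.array([d[0]*f[0],d[0]*f[1],d[1]]),2), round(th+(i+1)*st_,2))
E
python3 traj.py 6 .06
```

```text
t 16.38 p [0.6038 0.0746 0.2873] local f,l [-0.0026  0.001 ] z [ 0.002 -0.    -1.   ] jaw yaw 0.586 F [-0.4  0.1 -0.9] open 0.0359 q [ 0.04  0.13  1.36 -0.    1.64 -0.55]
rot needed [0.    0.002 0.004]
theta 0.0 resid mm 0.3 radial 206.4
[ 0.69 -1.03 -0.04] 0.06
[ 0.69 -1.02 -0.08] 0.12
[ 0.68 -1.02 -0.16] 0.18
[ 0.68 -1.01 -0.23] 0.24
[ 0.67 -1.   -0.3 ] 0.3
[ 0.66 -0.98 -0.37] 0.36
```

Call:
{"op": "apply_moves", "data": {"commands": [0.69, -1.03, -0.04, 0, 0, 0, 3.0, 0.69, -1.02, -0.08, 0, 0, 0, 3.0, 0.68, -1.02, -0.16, 0, 0, 0, 3.0, 0.68, -1.01, -0.23, 0, 0, 0, 3.0]}}

```text
t: 16.88
tool_pos: [0.6318, 0.0324, 0.2816]
orientation: [-1.484, -2.769, -0.002]
force: [-2.1, 0.8, -2.1]
opening: 0.0362
```

```bash
python3 traj.py 6 .06
```

```text
t 16.88 p [0.6318 0.0324 0.2816] local f,l [0.0481 0.0012] z [ 0.     0.001 -1.   ] jaw yaw 0.587 F [-2.1  0.8 -2.1] open 0.0362 q [-0.03  0.2   1.3   0.    1.64 -0.62]
rot needed [-0.001  0.     0.003]
theta 0.249 resid mm 0.3 radial 205.7
[ 0.67 -1.   -0.28] 0.31
[ 0.65 -0.98 -0.38] 0.37
[ 0.64 -0.96 -0.45] 0.43
[ 0.62 -0.93 -0.52] 0.49
[ 0.61 -0.9  -0.59] 0.55
[ 0.58 -0.87 -0.65] 0.61
```

Tracks well.

Call:
{"op": "apply_moves", "data": {"commands": [0.67, -1.0, -0.29, 0, 0, 0, 3.0, 0.65, -0.98, -0.38, 0, 0, 0, 3.0, 0.64, -0.96, -0.45, 0, 0, 0, 3.0, 0.62, -0.93, -0.52, 0, 0, 0, 3.0, 0.61, -0.9, -0.59, 0, 0, 0, 3.0, 0.58, -0.87, -0.65, 0, 0, 0, 3.0]}}

```text
t: 17.62
tool_pos: [0.6722, -0.0286, 0.2495]
orientation: [-1.484, -2.767, -0.001]
force: [-2.7, 1.6, -1.8]
opening: 0.0358
```

```bash
python3 traj.py 7 .06
```

```text
t 17.62 p [ 0.6722 -0.0286  0.2495] local f,l [0.1213 0.0015] z [-0.001  0.001 -1.   ] jaw yaw 0.586 F [-2.7  1.6 -1.8] open 0.0358 q [-0.12  0.32  1.21  0.    1.61 -0.71]
rot needed [-0.001 -0.001  0.004]
theta 0.639 resid mm 0.2 radial 206.3
[ 0.54 -0.81 -0.76] 0.7
[ 0.52 -0.78 -0.8 ] 0.76
[ 0.5  -0.74 -0.86] 0.82
[ 0.47 -0.7  -0.91] 0.88
[ 0.44 -0.65 -0.96] 0.94
[ 0.4 -0.6 -1. ] 1.0
[ 0.37 -0.55 -1.04] 1.06
```

Call:
{"op": "apply_moves", "data": {"commands": [0.54, -0.81, -0.75, 0, 0, 0, 3.0, 0.52, -0.78, -0.8, 0, 0, 0, 3.0, 0.5, -0.74, -0.86, 0, 0, 0, 3.0, 0.47, -0.7, -0.91, 0, 0, 0, 3.0, 0.44, -0.65, -0.96, 0, 0, 0, 3.0, 0.4, -0.6, -1.0, 0, 0, 0, 3.0]}}

```text
t: 18.38
tool_pos: [0.703, -0.075, 0.1929]
orientation: [-1.485, -2.767, -0.0]
force: [-3.3, 0.6, -1.0]
opening: 0.0357
```

```bash
python3 traj.py 8 .06
```

```text
t 18.38 p [ 0.703  -0.075   0.1929] local f,l [0.177  0.0017] z [-0.001  0.001 -1.   ] jaw yaw 0.586 F [-3.3  0.6 -1. ] open 0.0357 q [-0.18  0.43  1.18  0.    1.53 -0.76]
rot needed [-0.001 -0.001  0.004]
theta 1.025 resid mm 1.3 radial 207.4
[ 0.29 -0.44 -1.13] 1.08
[ 0.32 -0.47 -1.1 ] 1.14
[ 0.28 -0.42 -1.13] 1.2
[ 0.24 -0.36 -1.16] 1.26
[ 0.2  -0.3  -1.18] 1.32
[ 0.16 -0.24 -1.2 ] 1.38
[ 0.12 -0.18 -1.22] 1.44
[ 0.08 -0.12 -1.23] 1.5
```

Call:
{"op": "apply_moves", "data": {"commands": [0.29, -0.44, -1.13, 0, 0, 0, 3.0, 0.32, -0.47, -1.1, 0, 0, 0, 3.0, 0.28, -0.42, -1.13, 0, 0, 0, 3.0, 0.24, -0.36, -1.16, 0, 0, 0, 3.0, 0.2, -0.3, -1.18, 0, 0, 0, 3.0]}}

```text
t: 19.0
tool_pos: [0.718, -0.0975, 0.1325]
orientation: [1.486, 2.766, -0.0]
force: [-2.2, -1.7, -0.0]
opening: 0.0354
```

```bash
python3 traj.py 6 .045
```

```text
t 19.0 p [ 0.718  -0.0975  0.1325] local f,l [0.204  0.0019] z [ 0.001 -0.001 -1.   ] jaw yaw 0.585 F [-2.2 -1.7 -0. ] open 0.0354 q [-0.21  0.51  1.18 -0.    1.44 -0.79]
rot needed [0.001 0.001 0.005]
theta 1.345 resid mm 2.0 radial 208.1
[ 0.01 -0.01 -0.96] 1.39
[ 0.09 -0.14 -0.91] 1.44
[ 0.07 -0.11 -0.92] 1.48
[ 0.05 -0.07 -0.92] 1.52
[ 0.02 -0.04 -0.93] 1.57
[ 0.   -0.   -0.31] 1.62
```

Call:
{"op": "apply_moves", "data": {"commands": [0.0, 0.0, -0.96, 0, 0, 0, 3.0, 0.09, -0.14, -0.91, 0, 0, 0, 3.0, 0.06, -0.09, -0.92, 0, 0, 0, 3.0, 0.04, -0.06, -0.8, 0, 0, 0, 3.0, 0.0, 0.0, -0.5, 0, 0, 0, 3.0]}}

```text
t: 19.62
tool_pos: [0.7215, -0.1028, 0.0889]
orientation: [1.485, 2.762, -0.002]
force: [0.4, -5.6, -0.2]
opening: 0.0355
```

```bash
python3 traj.py 3 .04
```

```text
t 19.62 p [ 0.7215 -0.1028  0.0889] local f,l [0.2104 0.0018] z [ 0.005 -0.004 -1.   ] jaw yaw 0.584 F [ 0.4 -5.6 -0.2] open 0.0355 q [-0.21  0.55  1.21 -0.    1.37 -0.79]
rot needed [0.004 0.005 0.006]
theta 1.557 resid mm 2.0 radial 208.1
[-0.11  0.16 -0.58] 1.6
[ 0. -0.  0.] 1.64
[ 0. -0.  0.] 1.68
```

Call:
{"op": "apply_moves", "data": {"commands": [-0.06, 0.09, -0.3, 0, 0, 0, 3.0, 0, 0, -0.2, 0, 0, 0, 3.0]}}

```text
t: 19.88
tool_pos: [0.7216, -0.1029, 0.0838]
orientation: [1.484, 2.759, -0.003]
force: [-0.9, -2.7, -0.5]
opening: 0.0359
```

Call:
{"op": "apply_moves", "data": {"commands": [0, 0, -0.2, 0, 0, 0, 3.0, 0, 0, 0, 0, 0, 0, 3.0]}}

```text
t: 20.12
tool_pos: [0.7216, -0.1029, 0.0815]
orientation: [1.484, 2.759, -0.003]
force: [1.4, -2.9, -1.6]
opening: 0.0358
```

```bash
python3 traj.py 1 .04; python3 - <<'E'
from h import *
for c in ["scene","top"]:
    im,d=read_camera(c); cv2.imwrite(f"pics/{c}7.png",im)
    m=camera_model(c); K=np.array(m["intrinsics"]); R=np.array(m["R"]);t=np.array(m["t"])
    v,u=np.mgrid[:480,:640]
    X=(np.stack([(u-K[0,2])/K[0,0]*d,(v-K[1,2])/K[1,1]*d,d],-1)-t)@R
    L=np.stack([(X-H)@f,(X-H)@l,X[...,2]],-1)
    for lo in (-.15,.08):
      k=(d>0)&(L[...,0]>.03)&(L[...,0]<.165)&(L[...,1]>lo)&(L[...,1]<lo+.07)&(L[...,2]>.09)&(L[...,2]<.13)
      print(c,k.sum(),np.polyfit(L[k][:,0],L[k][:,2],1) if k.sum()>50 else "")
a=cv2.imread("pics/scene7.png")[180:405,270:570]
cv2.imwrite("pics/c7.png",cv2.resize(a,(800,600),interpolation=cv2.INTER_CUBIC))
E
```

```text
t 20.12 p [ 0.7216 -0.1029  0.0815] local f,l [0.2105 0.0018] z [ 0.006 -0.006 -1.   ] jaw yaw 0.584 F [ 1.4 -2.9 -1.6] open 0.0358 q [-0.21  0.56  1.22 -0.    1.36 -0.79]
rot needed [0.006 0.006 0.006]
theta 1.593 resid mm 2.0 radial 208.1
[-0.11  0.17  0.16] 1.63
scene 1812 [-0.00991176  0.11217253]
scene 2 
top 1179 [-0.00828476  0.11017147]
top 27
```

View pics/c7.png

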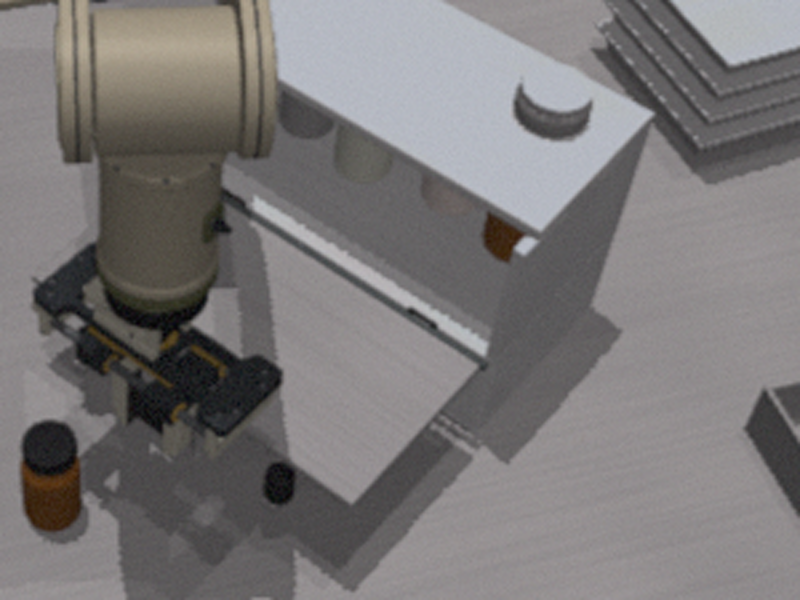

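Call:
{"op": "apply_moves", "data": {"commands": [0, 0, -0.3, 0, 0, 0, 3.0, 0, 0, 0, 0, 0, 0, 3.0]}}

```text
t: 20.48
tool_pos: [0.7216, -0.1029, 0.0812]
orientation: [1.484, 2.759, -0.003]
force: [0.0, -4.1, -3.6]
opening: 0.0358
```

Call:
{"op": "apply_moves", "data": {"commands": [0, 0, 0, 0, 0, 0, 5.5, 0, 0, 0, 0, 0, 0, 5.5, 0, 0, 0, 0, 0, 0, 5.5, 0, 0, 1.5, 0, 0, 0, 5.5, 0, 0, 3, 0, 0, 0, 5.5, 0, 0, 4, 0, 0, 0, 5.5, 0, 0, 4, 0, 0, 0, 5.5, 0, 0, 4, 0, 0, 0, 5.5]}}

```text
t: 21.48
tool_pos: [0.7191, -0.0994, 0.2499]
orientation: [1.485, 2.767, -0.001]
force: [-0.2, -0.7, 0.4]
opening: 0.0548
```

Call:
{"op": "apply_moves", "data": {"commands": [-1, -5, 2, 0, 0, 0, 5.5, -1, -5, 2, 0, 0, 0, 5.5, -1, -5, 1, 0, 0, 0, 5.5, 0, 0, 0, 0, 0, 0, 5.5, 0, 0, 0, 0, 0, 0, 5.5]}}

```text
t: 22.1
tool_pos: [0.6905, -0.2522, 0.3153]
orientation: [1.473, 2.755, 0.004]
force: [-0.3, 1.6, -0.7]
opening: 0.0552
```

```bash
python3 - <<'E'
from h import *
st()
for c in ["scene","top"]:
    im,d=read_camera(c); cv2.imwrite(f"pics/{c}8.png",im)
    m=camera_model(c); K=np.array(m["intrinsics"]); R=np.array(m["R"]);t=np.array(m["t"])
    v,u=np.mgrid[:480,:640]
    X=(np.stack([(u-K[0,2])/K[0,0]*d,(v-K[1,2])/K[1,1]*d,d],-1)-t)@R
    L=np.stack([(X-H)@f,(X-H)@l,X[...,2]],-1)
    for lo in (-.15,-.04,.08):
      k=(d>0)&(L[...,0]>.03)&(L[...,0]<.165)&(L[...,1]>lo)&(L[...,1]<lo+.07)&(L[...,2]>.09)&(L[...,2]<.13)
      print(c,k.sum(),np.polyfit(L[k][:,0],L[k][:,2],1) if k.sum()>50 else "")
    for q in ["support_left_knob","support_right_knob","flap_tab","pan","spice_jar","top_tin","soap_pump","bowl","mug"]:
        print(q,[(np.round(w(r["point"],c),3).tolist(),round(r["conf"],2)) for r in spot_point(q,c)[:1]])
a=cv2.imread("pics/scene8.png");b=cv2.imread("pics/top8.png")
cv2.imwrite("pics/c8.png",cv2.resize(np.hstack([a,b]),(800,300),interpolation=cv2.INTER_AREA))
E
```

```text
t 22.1 p [ 0.6905 -0.2522  0.3153] local f,l [0.3172 0.1108] z [ 0.017 -0.006 -1.   ] jaw yaw 0.589 F [-0.3  1.6 -0.7] open 0.0552 q [-0.42  0.48  0.89  0.    1.75 -1.01]
scene 1835 [-0.00918876  0.11187638]
scene 1629 [-0.0108867   0.11224813]
scene 1433 [-0.01172528  0.11246899]
support_left_knob [([0.617, -0.128, 0.074], 0.46)]
support_right_knob [([0.783, -0.02, 0.072], 0.56)]
flap_tab [([0.718, -0.094, 0.105], 0.7)]
pan [([0.66, -0.023, 0.004], 0.76)]
spice_jar [([0.718, -0.186, 0.004], 0.61)]
top_tin []
soap_pump [([0.674, -0.345, 0.002], 0.83)]
bowl []
mug [([0.503, -0.357, 0.003], 0.69)]
top 1195 [-0.01581325  0.11079408]
top 1221 [-0.00448928  0.10943967]
top 1136 [-0.01552243  0.11037117]
support_left_knob []
support_right_knob [([0.785, -0.014, 0.074], 0.51)]
flap_tab [([0.718, -0.09, 0.106], 0.57)]
pan [([0.596, -0.513, -0.003], 0.53)]
spice_jar [([0.723, -0.188, -0.002], 0.49)]
top_tin [([0.618, 0.252, 0.242], 0.59)]
soap_pump [([0.684, -0.342, -0.001], 0.47)]
bowl [([0.596, -0.512, -0.001], 0.77)]
mug [([0.505, -0.358, -0.003], 0.7)]
```

View pics/c8.png

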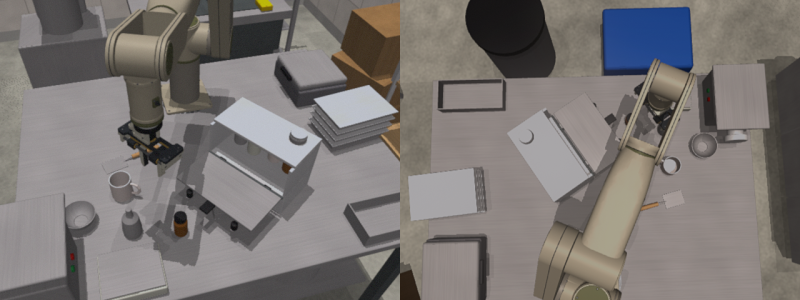

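The flap lies level at about 1.58 rad, both knobs are out (left at about (190,193), right at about (234,226) in the scene half), nothing else has moved, and the arm is clear.

```bash
python3 -c "
from plant import *
print(close_job())"
```

```text
the job is handed in; nothing more can be done
None
```

The work shelf is set up and the job is handed in at about 23 s of the 72 s allowed; the hand-in reports no verdict.

**Supports:** I gripped each knob with the tool pointing down and pulled the support straight out until it met its stop, at about 30 N of pull. The flap was still up for both. At the end the cameras put both knobs about 17–18 cm ahead of the cabinet front, where 17.5 cm is fully out.

**Flap:** I pinched the tab across its width and lowered it along its arc in small steps, at about 0.5 rad/s. It came to rest on the supports, and the arm met resistance when it tried to go lower. I then let go and moved the gripper up and away.

**Last checks:**
- The flap measured about 1.58 rad. The scene camera gave 1.58 across its width; the top camera was noisier, at 1.575–1.587.
- The pan, jar, tin, soap pump, bowl and mug were each found within about 6 mm of where they started by at least one camera.
- The top camera's one pan reading was wrong: it pointed at the bowl's position. The scene camera had the pan in place.
- The spatula was only checked by eye in the last picture.

**Unexplained:** On the first, faster descent to the left knob, the tool ended about 15 mm off to the side and 10 mm high. I did not find the cause. No contact force showed afterwards, and I repeated the descent slowly without trouble.

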